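# Tip the bobbins into the basket with the treadle

### The job

Slide the basket across the table up against the base of the tipping stand, under the trough's mouth. Then press the treadle down until it bears firmly on its chock, without stamping on it, hold it there for a moment while all three bobbins roll into the basket, and ease the treadle back up so that the trough comes level without snapping back. Do not touch the bobbins with the gripper, keep the chock where it stands and leave the other things on the table alone.

Things in the scene. Friction and masses are not known exactly. Their poses are not given: they have to be found in the camera images.
- stand: fixed wooden tipping stand: base board 150 (x) mm, from 95 mm on the -y side to 80 mm on the +y side of the origin, 18 mm thick. Carries an open trough hinged at y +60, z 135 mm (posts 155 mm high at x +-64) and a treadle hinged at y -65, z 115 mm. Origin: on the table; x along both hinges, +y to the trough's mouth, -y to the treadle's paddle
- trough (a joint): tilt of the trough in rad: 0 = level, grows as the mouth dips. It is linked to the treadle, whose inner end lifts its rear, and returns with it. Inside 84 mm wide, walls 40 mm high, from 55 mm behind to 93 mm before its hinge, floor 4 mm above the hinge; an upturned lip at the mouth keeps the bobbins in until it slopes well over 18 degrees
- treadle (a joint): tilt of the treadle in rad: 0 = level, up (sprung to it); grows as its paddle is pressed down. Where the chock stops it (roughly 0.4 to 0.6) differs from time to time
- treadle_pad (a point): point on top of the treadle's paddle, 135 mm from the treadle's hinge and at the hinge's height when level; moves with the treadle, a flat 12 mm board below this level that reaches 175 mm from the hinge; its last 80 mm are a paddle 60 mm wide. The spring alone resists with about 3 to 9 N here
- mouth (a point): middle of the edge of the trough's lip; moves with the trough
- chock: heavy wooden stop block with an iron foot, 80 (along the hinge) x 50 x 45 mm high, 0.9 kg, standing loose on the table under the treadle; the treadle's underside comes down on its top edge. Origin: centre of its underside, y axis along the treadle
- basket: open rectangular basket 200 (x) x 180 (y) mm, 65 mm high, walls and floor 7 mm thick, about 0.3 to 0.65 kg, loose on the table on the trough's mouth side, some way off the stand. Origin: centre of its underside; about square to the stand
- bobbin0: wooden bobbin, a spool 66 mm long with flanges 36 mm across, lying crosswise in the trough; origin at its centre, x along its axis
- bobbin1: wooden bobbin, a spool 66 mm long with flanges 36 mm across, lying crosswise in the trough; origin at its centre, x along its axis
- bobbin2: wooden bobbin, a spool 66 mm long with flanges 36 mm across, lying crosswise in the trough; origin at its centre, x along its axis
- spare_bobbin: bystander: a like bobbin standing upright on the table, 66 mm high; origin: centre of its underside
- oil_bottle: bystander: small bottle, 36 mm across, 100 mm high; origin: centre of its underside
- mug: bystander: mug, 80 mm across, 90 mm high; origin: centre of its underside
- darning_mushroom: bystander: turned wooden darning mushroom, 68 mm across at the foot, 100 mm high; origin: centre of its underside
- button_jar: bystander: glass jar with a lid, 64 mm across, 80 mm high; origin: centre of its underside
- shuttle: bystander: flat wooden weaving shuttle, 146 (y) x 34 x 18 mm; origin: centre of its underside
- crochet_hook: bystander: hook with a wooden handle, about 160 mm long, lying on the table, x along it; origin near its middle
Not all that is in view belongs to the job. Leave any pink or turquoise look-alike of the bobbin2 alone.

How it is judged:
On the way, in this order (a step that is already met when the one before it is completed fails the run):
1. the basket stands under the mouth, up to the stand's base (y of basket in the frame of stand between 0.14 and 0.205 m and x of basket in the frame of stand between -0.06 and 0.06 m), for 0.2 s.
2. the treadle bears firmly on the chock (over 3 N), the trough tipped, held there (contact force between stand and chock above 3 N and value of joint trough above 0.4 rad), for 0.4 s.
3. the trough is level again (value of joint trough below 0.04 rad), for 0.2 s.
At the end, for the whole second after the job is handed in: All three bobbins lie at rest inside the basket (centres between its walls and below 55 mm), the basket stands flat under the mouth (its centre 140 to 205 mm from the stand origin towards the mouth and within 60 mm of the stand's middle) and the trough is level within 0.04 rad (all of step 1 and value of joint trough below 0.04 rad and x of bobbin0 in the frame of basket between -0.095 and 0.095 m and y of bobbin0 in the frame of basket between -0.085 and 0.085 m and z of bobbin0 in the frame of basket between 0 and 0.055 m and x of bobbin1 in the frame of basket between -0.095 and 0.095 m and y of bobbin1 in the frame of basket between -0.085 and 0.085 m and z of bobbin1 in the frame of basket between 0 and 0.055 m and x of bobbin2 in the frame of basket between -0.095 and 0.095 m and y of bobbin2 in the frame of basket between -0.085 and 0.085 m and z of bobbin2 in the frame of basket between 0 and 0.055 m and angle between basket's own z axis and vertical below 0.1 rad and linear speed of each of bobbin0, bobbin1, bobbin2 below 0.05 m/s and linear speed of basket below 0.03 m/s); the robot touches nothing.
It fails at once if the treadle or stand is stamped on (fingers press with over 45 N) (contact force between the fingers and stand above 45 N).
It fails at once if the trough snaps back (faster than 3 rad/s) (velocity of joint trough below -3 rad/s).
It fails at once if the gripper touches a bobbin (contact force between the fingers and bobbin0 above 0.5 N or contact force between the fingers and bobbin1 above 0.5 N or contact force between the fingers and bobbin2 above 0.5 N).
It fails at once if the chock is moved by more than 20 mm (distance of chock from where it was at the start of the episode above 0.02 m).
It fails at once if a bystander is moved by more than 30 mm (distance of any of spare_bobbin, oil_bottle, mug, darning_mushroom, button_jar, shuttle, crochet_hook from where it was at the start of the episode above 0.03 m).
It also fails if it takes over 72 s, if anything falls off the work surface, if the arm or the gripper's body presses on something with over 40 N, if the wrist force passes 120 N, or if a joint passes its speed limit or range.

### The arm

A 6-joint arm with a two-finger parallel gripper is mounted at the origin on the work surface. World frame = base frame: x ahead of the robot, y to its left, z up, the work surface at z = 0. Lengths are in m, angles in rad, forces in N, time in s.
With the tool pointing down it reaches from about 0.225 to 0.875 m from the base axis. Payload 3.4 kg.
Tool frame: the origin (TCP) lies between the finger pads; the fingertips stand 25 mm ahead of it and the grasp point (between the pads) lies 6 mm ahead of it; z points along the fingers, y is the line along which they close (so a half turn about z gives the same grasp; the last joint's range is limited). The gripper opens to 85 mm and grips with 20 to 120 N. Pads are 22 mm wide; open, the fingers measure 114 mm over their backs; the gripper's body (76 mm by 85 mm) begins 54 mm behind the grasp point. The pads swing forward as they close: fully open they stand 13 mm farther back than shut.
Start: joints at [1.134, 0.276, 1.505, -0, 1.361, -0.121], TCP at [0.179, 0.547, 0.256] pointing down, gripper open.
Joint ranges: [-2.89, 2.89], [-0.75, 2.08], [0.22, 2.7], [-1.18, 4.32], [0.11, 2.71], [-2.7, 2.7]. Speed limits (rad/s): [2.57, 2.57, 3.14, 3.14, 3.14, 3.14].

### API

Orientations are given as a rotation vector (axis times angle).
In Python, from workcell import arm, read_camera, camera_params, order gives the robot as it stands.
- The arm moves only by the shell command python3 -m creep 'ROWS' [FORCE]. ROWS is JSON, a list of rows, each a list of 7 numbers: the turn, a rotation vector about the world's x, y, z each as a share of 180 degrees, from -1 to 1, then the shift along the world's x, y, z each as a share of 0.25 m, from -1 to 1, then the opening, from -1 (shut) to 1 (fully open). A call has 1 to 5 rows; each row shifts and turns the commanded pose from where the row before left it; what a row does not reach is not made up. A row lasts 1/8 s, in which the tool goes at most 62.5 mm and 10.7 degrees, less where a joint would pass 70% of its speed; a pose out of reach is approached as far as the arm can. A call with a number of a shift or a turn outside -1 to 1 is refused whole. A call with a gripper value outside its range is refused whole. The fingers move at their own pace and stop on an object; FORCE is the grip in N (left out, the last holds). Time passes only in rows, so rows that do not move let the fingers close. It gives the time, the measured TCP pose, the force, the opening and the grip force at its end, in the units of the state.
- arm.read_state(): the state, without advancing time (a new reading comes with each control period).
- read_camera(name): name is "scene" or "top"; returns the picture (420x560x3 uint8, red, green, blue); there is no depth.
- camera_params(name): a dict with "K" (3x3 intrinsics, pixels), "view" (4x4, takes a point from world to camera coordinates). Camera axes: x right, y up, looking along -z (the intrinsics and any distortion apply to the point x, -y, -z); pixel columns grow to the right and rows downward; lengths in m; the calibration is good to about 2 mm. A picture is of the moment at which its call begins. camera_params takes no time and is no camera call.
- order.close_job(): hands the job in; it is judged then, once.
The state is a dict: "t": time; "qpos": joint angles; "joint_velocities": joint speeds; "effort": joint torques, N m; "tcp_pos": TCP position; "eef_rot": TCP orientation; "contact_force": force on the tool from outside, world axes, zero at the start; "ft_torque": the same for the moment, N m; "gripper_width": finger opening in m; "grasp_force": force on a finger pad.
Only numpy, scipy, OpenCV 4.12 (cv2) and the standard library are available. Lean on these libraries where they do the work, as an engineer would, in place of code of your own. Each camera call takes 0.05 s, during which the arm holds its last target. There are 200 camera calls.

## Working session

There is one attempt and no reset: what is moved stays moved. The work goes in short steps, Python scripts to look and compute and a shell command to move; the robot and the scene stay as the last step left them, time stands still between calls to the robot, and variables do not carry over. Pictures are saved under pics/ and viewed, at most 10 in all, crops included, and the job is handed in when it is done.

```bash
mkdir -p pics; ls; python3 - <<'E'
from workcell import arm, read_camera, camera_params
import cv2,numpy as np
for n in("scene","top"):
    im=read_camera(n); cv2.imwrite(f"pics/{n}0.png",im[:,:,::-1]); p=camera_params(n); print(n,{k:np.round(v,4).tolist() if not isinstance(v,str) else v for k,v in p.items()})
print(arm.read_state())
E
```

```text
pics
scene {'K': [[490.9211, 0.0, 287.2032], [0.0, 490.9211, 208.7395], [0.0, 0.0, 1.0]], 'view': [[0.8174, 0.5759, -0.0138, -0.4018], [-0.387, 0.5666, 0.7275, 0.1594], [0.4268, -0.5893, 0.686, -1.3902], [0.0, 0.0, 0.0, 1.0]]}
top {'K': [[432.7511, 0.0, 271.8741], [0.0, 432.7511, 216.0461], [0.0, 0.0, 1.0]], 'view': [[-0.0853, -0.9963, -0.0055, -0.0261], [0.9706, -0.0843, 0.2253, -0.5626], [-0.225, 0.0139, 0.9743, -1.0083], [0.0, 0.0, 0.0, 1.0]]}
{'t': 0.1, 'qpos': array([ 1.13397550e+00,  2.76539148e-01,  1.50603850e+00,  5.59169151e-06,
        1.36070896e+00, -1.21001400e-01]), 'joint_velocities': array([ 0.00204676, -0.00217311, -0.00162532, -0.00029052, -0.00062829,
        0.00118916]), 'effort': array([ 7.81313265e-04, -4.17698193e+01, -2.46404886e+01, -4.19760690e-04,
        5.83367670e-03,  4.36100180e-06]), 'tcp_pos': array([0.1784061 , 0.54615261, 0.25550923]), 'eef_rot': array([-4.93956358e-01, -3.10203835e+00,  2.55527989e-03]), 'contact_force': array([ 0.29514449,  0.34266859, -0.29047712]), 'ft_torque': array([0.00301551, 0.04944138, 0.01039689]), 'grasp_force': 0.0, 'gripper_width': 0.08512809654436654}
```

View pics/scene0.png

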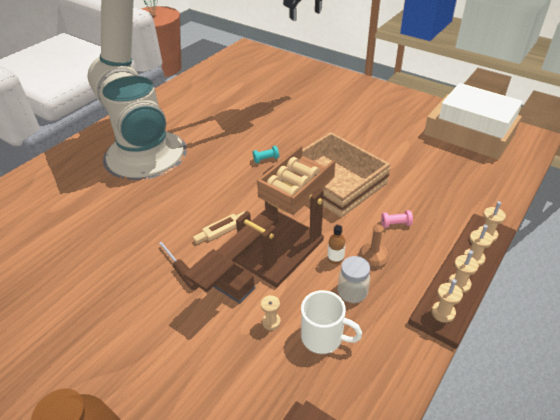

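View pics/top0.png

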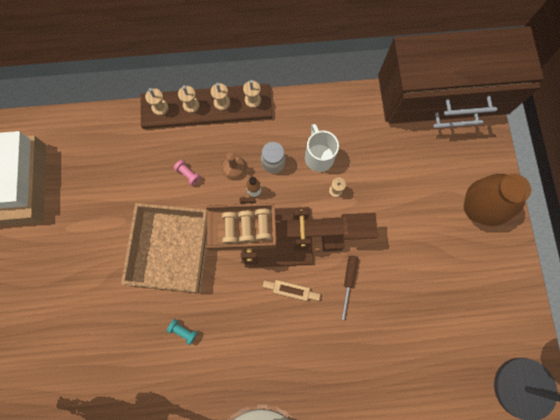

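The scene view shows the stand at about (280,245), with the trough at (297,180), the paddle at (205,265) and the basket at (345,170). In the top view the basket is at (167,249), the trough at (241,227), the base at (280,245) and the paddle at (360,226). I'll enlarge both to get exact corners.

```bash
python3 - <<'E'
import cv2
a=cv2.imread("pics/top0.png")[185:310,115:390]; 
b=cv2.imread("pics/scene0.png")[125:310,155:405]
def z(i,x0,y0,s):
    i=cv2.resize(i,None,fx=s,fy=s,interpolation=cv2.INTER_CUBIC)
    i=cv2.convertScaleAbs(i,alpha=1.6,beta=15)
    for k in range(0,i.shape[1],20*s): cv2.putText(i,str(x0+k//s),(k,9),0,.35,(255,255,255)); cv2.line(i,(k,10),(k,16),(255,255,255))
    for k in range(0,i.shape[0],20*s): cv2.putText(i,str(y0+k//s),(0,k+4),0,.35,(255,255,255)); cv2.line(i,(24,k),(30,k),(255,255,255))
    return i
cv2.imwrite("pics/topz.png",cv2.resize(z(a,115,185,3),(800,int(375*800/825)))[:600]); cv2.imwrite("pics/scz.png",z(b,155,125,3))
E
```

```text
(no output)
```

View pics/topz.png

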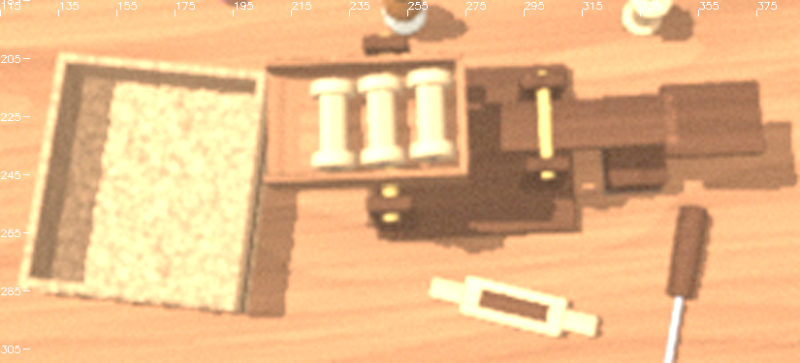

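View pics/scz.png

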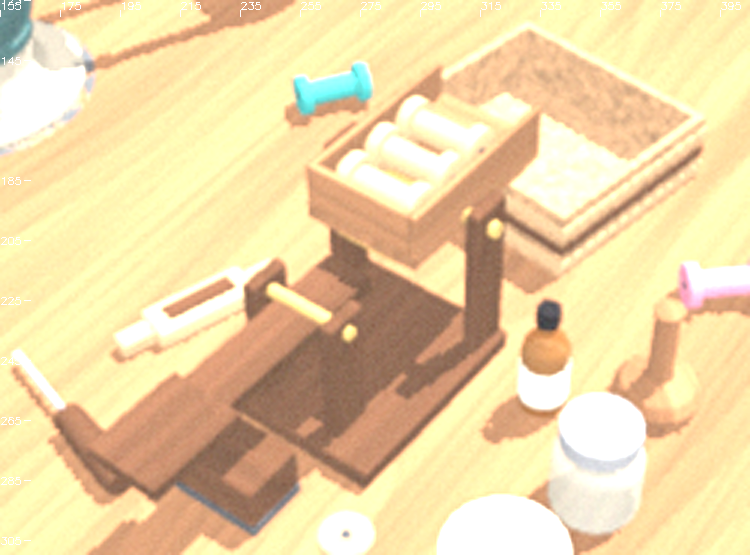

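Top view, with zoom divided by 2.909:
- **Basket rim corners:** (136,204), (206,210), (198.5,292), (123,283).
- **Paddle:** from (344,214)–(344,238) to (376,213)–(377,237).
- **Trough rim:** (206,206), (275.5,205), (276,246), (206,248).
- **Base corners:** (314,264), (311,208).

I'll cast these onto planes.

```bash
cat > h.py <<'E'
import numpy as np
from workcell import camera_params
def ray(n,uv,z):
    p=camera_params(n);K=np.array(p["K"]);V=np.array(p["view"])
    d=np.linalg.inv(K)@[uv[0],uv[1],1]; d=d*[1,-1,-1]
    R=V[:3,:3];c=-R.T@V[:3,3]; w=R.T@d
    return (c+w*(z-c[2])/w[2])[:3]
def proj(n,P):
    p=camera_params(n);V=np.array(p["view"]);c=V[:3,:3]@P+V[:3,3];q=np.array(p["K"])@(c*[1,-1,-1]);return q[:2]/q[2]
E
python3 - <<'E'
from h import *
np.set_printoptions(precision=4,suppress=True)
def t(name,z,L,n="top"):
    P=np.array([ray(n,u,z) for u in L]);print(name,n,P[:,:2].tolist() if 0 else P[:,:2].round(3).tolist(),"ctr",P.mean(0).round(4),"edges",[round(float(np.linalg.norm(P[i]-P[i-1])),3) for i in range(len(P))]);return P
f=lambda X,Y:(115+X/2.909,185+Y/2.909)
g=lambda X,Y:(155+X/3,125+Y/3)
t("basket",.065,[f(62,55),f(265,72),f(243,312),f(22,285)])
t("basket",.065,[g(535,25),g(705,122),g(565,222)],"scene")
T=t("trough",.179,[f(265,62),f(467,58),f(468,178),f(264,184)])
t("trough",.179,[g(440,68),g(310,168),g(413,215),g(538,108)],"scene")
t("paddle",.115,[f(665,85),f(758,82),f(763,150),f(667,155)])
t("paddle",.115,[g(90,447),g(155,497)],"scene")
t("base",.018,[f(570,66),f(580,230),f(378,238)])
t("base",.018,[g(365,475),g(503,335),g(235,405)],"scene")
t("bottle,jar,mug,spare,mush",.1,[(253,183),(273,150),(321,146),(338,184),(233,160)])
t("bottletop sc",.1,[(338,229)],"scene")
t("jar,mush base",.08,[(273,150)])
t("pink,turq, shuttle",.015,[(187,173),(182,331),(264,284),(319,297)])
t("hook",.01,[(351,257),(345,319)])
t("chock top",.045,[f(605,150),f(665,150),f(665,187),f(605,187)])
t("chock base",.0,[g(178,483),g(253,530),g(298,488)],"scene")
E
```

```text
basket top [[0.618, 0.26], [0.588, 0.087], [0.388, 0.116], [0.425, 0.296]] ctr [0.5048 0.1898 0.065 ] edges [0.197, 0.176, 0.203, 0.184]
basket scene [[0.438, 0.296], [0.628, 0.254], [0.595, 0.081]] ctr [0.5535 0.2104 0.065 ] edges [0.266, 0.195, 0.176]
trough top [[0.566, 0.071], [0.556, -0.083], [0.464, -0.076], [0.473, 0.076]] ctr [ 0.5149 -0.0028  0.179 ] edges [0.094, 0.154, 0.092, 0.152]
trough scene [[0.489, 0.064], [0.48, -0.082], [0.566, -0.082], [0.575, 0.063]] ctr [ 0.5273 -0.0094  0.179 ] edges [0.085, 0.146, 0.086, 0.146]
paddle top [[0.536, -0.242], [0.532, -0.318], [0.476, -0.314], [0.479, -0.237]] ctr [ 0.506  -0.2778  0.115 ] edges [0.058, 0.075, 0.056, 0.077]
paddle scene [[0.482, -0.316], [0.541, -0.322]] ctr [ 0.5115 -0.3186  0.115 ] edges [0.06, 0.06]
base top [[0.582, -0.178], [0.436, -0.171], [0.444, 0.004]] ctr [ 0.4874 -0.1151  0.018 ] edges [0.229, 0.147, 0.175]
base scene [[0.589, -0.176], [0.597, -0.009], [0.474, -0.178]] ctr [ 0.5533 -0.1211  0.018 ] edges [0.116, 0.167, 0.209]
bottle,jar,mug,spare,mush top [[0.636, -0.035], [0.717, -0.091], [0.717, -0.211], [0.616, -0.241], [0.7, 0.01]] ctr [ 0.6773 -0.1135  0.1   ] edges [0.078, 0.098, 0.12, 0.106, 0.264]
bottletop sc scene [[0.65, -0.04]] ctr [ 0.6505 -0.0398  0.1   ] edges [0.0]
jar,mush base top [[0.725, -0.092]] ctr [ 0.7253 -0.0915  0.08  ] edges [0.0]
pink,turq, shuttle top [[0.706, 0.14], [0.301, 0.169], [0.397, -0.04], [0.354, -0.174]] ctr [0.4396 0.0235 0.015 ] edges [0.472, 0.406, 0.23, 0.141]
hook top [[0.447, -0.267], [0.295, -0.233]] ctr [ 0.371  -0.2497  0.01  ] edges [0.155, 0.155]
chock top top [[0.499, -0.197], [0.495, -0.248], [0.463, -0.244], [0.468, -0.194]] ctr [ 0.4812 -0.2208  0.045 ] edges [0.032, 0.051, 0.032, 0.051]
chock base scene [[0.476, -0.246], [0.545, -0.247], [0.548, -0.201]] ctr [ 0.523  -0.2314  0.    ] edges [0.085, 0.069, 0.046]
```

Measured geometry:
- **Stand:** origin about (0.518, -0.080), y axis about (0.058, 0.998). The base depth, paddle tip and trough edges agree with the given sizes.
- **Basket:** centre about (0.51, 0.19), turned about -0.12 rad relative to the stand.

I'll push its far wall with the open fingers spread along the stand's x, so it squares up as it slides.

```bash
python3 -m creep '[[0,0,-0.0465,0.155,-0.092,0,1],[0,0,-0.0465,0.155,-0.092,0,1],[0,0,-0.0465,0.155,-0.092,0,1],[0,0,-0.0465,0.155,-0.092,0,1],[0,0,-0.0465,0.155,-0.092,0,1]]'; python3 -m creep '[[0,0,-0.0465,0.155,-0.092,0,1],[0,0,-0.0465,0.155,-0.092,0,1],[0,0,-0.0465,0.155,-0.092,0,1],[0,0,-0.0465,0.155,-0.092,0,1],[0,0,0,0,0,0,1]]'
```

```text
t: 0.72
tcp_pos: [0.3733, 0.4306, 0.2559]
eef_rot: [-1.576, -2.718, 0.001]
contact_force: [-0.5, -0.3, -0.1]
gripper_width: 0.0855
grasp_force: 0.0
t: 1.35
tcp_pos: [0.5299, 0.3376, 0.2552]
eef_rot: [2.291, 2.149, -0.001]
contact_force: [0.5, 1.0, -0.5]
gripper_width: 0.0855
grasp_force: 0.0
```

```bash
python3 -m creep '[[0,0,0,0,0,-0.2,1],[0,0,0,0,0,-0.2,1],[0,0,0,0,0,-0.2,1],[0,0,0,0,0,-0.2,1],[0,0,0,-0.01,0,-0.06,1]]'; python3 -m creep '[[0,0,0,-0.005,-0.08,0,1],[0,0,0,-0.005,-0.08,0,1],[0,0,0,-0.004,-0.06,0,1],[0,0,0,-0.004,-0.06,0,1],[0,0,0,-0.004,-0.06,0,1]]'; python3 -c "
from workcell import read_camera;import cv2;cv2.imwrite('pics/a.png',read_camera('top')[:,:,::-1])"
```

```text
t: 1.98
tcp_pos: [0.5217, 0.3389, 0.038]
eef_rot: [-2.284, -2.154, 0.011]
contact_force: [0.3, 0.4, 0.2]
gripper_width: 0.0854
grasp_force: 0.0
t: 2.6
tcp_pos: [0.5198, 0.2539, 0.0423]
eef_rot: [2.287, 2.153, 0.003]
contact_force: [-1.0, 2.6, 1.1]
gripper_width: 0.0852
grasp_force: 1.4
```

View pics/a.png

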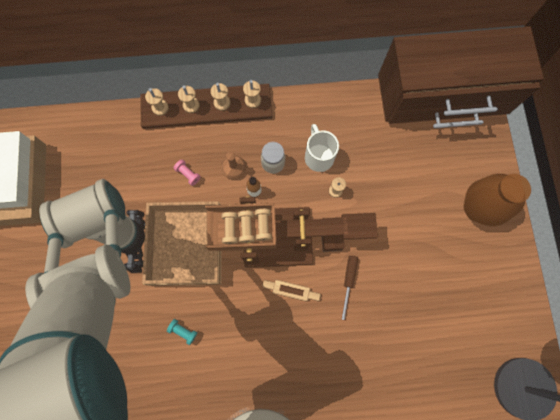

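The basket is now square to the stand, with its far wall at px 145 and near wall at px 220. It needs about 57 mm more.

```bash
python3 -m creep '[[0,0,0,-0.003,-0.05,0,1],[0,0,0,-0.003,-0.05,0,1],[0,0,0,-0.003,-0.05,0,1],[0,0,0,-0.002,-0.03,0,1],[0,0,0,-0.002,-0.03,0,1]]';python3 -m creep '[[0,0,0,0,-0.015,0,1],[0,0,0,0,0,0,1]]'
```

```text
t: 3.28
tcp_pos: [0.5161, 0.2017, 0.0413]
eef_rot: [-2.287, -2.154, -0.0]
contact_force: [0.7, 3.0, 2.4]
gripper_width: 0.0852
grasp_force: 1.5
t: 3.52
tcp_pos: [0.5157, 0.1976, 0.041]
eef_rot: [2.286, 2.154, -0.002]
contact_force: [-0.5, -0.2, -1.0]
gripper_width: 0.0852
grasp_force: 0.0
```

```bash
python3 -m creep '[[0,0,0,0,-0.01,0,1],[0,0,0,0,-0.008,0,1]]'; python3 -m creep '[[0,0,0,0,0.1,0,1],[0,0,0,0,0.1,0.05,1],[0,0,0,0,0.1,0.2,0],[0,0,0,0,0,0.25,-1],[0,0,0,0,0,0.25,-1]]'; python3 -m creep '[[0,0,0,0,0,0.25,-1],[0,0,0,-0.12,0.2,0,-1],[0,0,0,-0.12,0.2,0,-1]]'; python3 - <<'E'
from workcell import read_camera;import cv2
a=read_camera('top')[:,:,::-1];cv2.imwrite('pics/b.png',a)
i=a[185:310,115:390];cv2.imwrite('pics/bz.png',cv2.convertScaleAbs(cv2.resize(i,(800,364),interpolation=cv2.INTER_CUBIC),alpha=1.6,beta=15))
E
```

```text
t: 3.78
tcp_pos: [0.5157, 0.1956, 0.0412]
eef_rot: [-2.285, -2.152, -0.003]
contact_force: [-1.9, 12.5, 1.6]
gripper_width: 0.0855
grasp_force: 6.2
t: 4.4
tcp_pos: [0.5155, 0.2686, 0.2301]
eef_rot: [2.285, 2.155, -0.003]
contact_force: [-0.2, 1.0, -0.3]
gripper_width: 0.0325
grasp_force: 0.0
t: 4.78
tcp_pos: [0.4561, 0.369, 0.2922]
eef_rot: [2.288, 2.151, 0.002]
contact_force: [-0.5, -0.3, 0.5]
gripper_width: -0.0003
grasp_force: 0.0
```

View pics/bz.png

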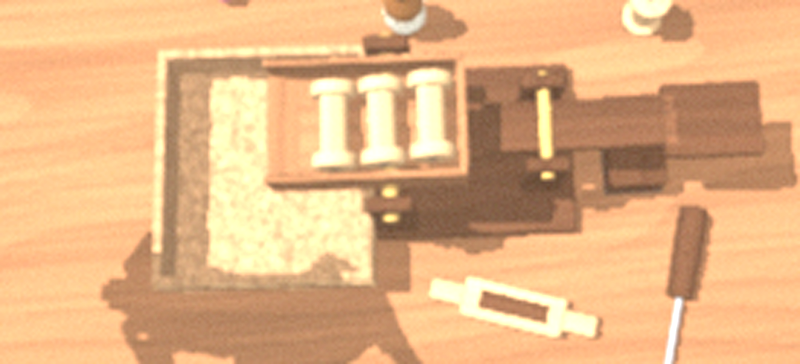

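```bash
python3 -m creep '[[0,0,0,0.017,-0.1,0.2,-1],[0,0,0,0.017,-0.226,0,-1],[0,0,0,0.017,-0.226,0,-1],[0,0,0,0.017,-0.226,0,-1],[0,0,0,0.017,-0.226,0,-1]]';python3 -m creep '[[0,0,0,0.017,-0.226,0,-1],[0,0,0,0.017,-0.226,0,-1],[0,0,0,0.017,-0.226,0,-1],[0,0,0,0.017,-0.226,0,-1],[0,0,0,0.017,-0.226,0,-1]]'; python3 -m creep '[[0,0,0,0.017,-0.226,0,-1],[0,0,0,0.017,-0.226,0,-1],[0,0,0,0,0,0,-1]]'; python3 - <<'E'
from h import *
a=[(169.3,202.9),(168.3,284)]
print([ray("top",u,.065).round(3) for u in a])
E
```

```text
t: 5.45
tcp_pos: [0.4769, 0.1155, 0.341]
eef_rot: [2.286, 2.154, -0.002]
contact_force: [0.8, 0.1, -0.1]
gripper_width: 0.0004
grasp_force: 0.0
t: 6.08
tcp_pos: [0.4978, -0.1669, 0.3409]
eef_rot: [-2.286, -2.154, 0.002]
contact_force: [0.8, 0.2, -0.4]
gripper_width: -0.0001
grasp_force: 0.0
t: 6.45
tcp_pos: [0.5063, -0.2819, 0.3396]
eef_rot: [-2.291, -2.148, 0.004]
contact_force: [0.6, 1.0, 0.5]
gripper_width: 0.0001
grasp_force: 0.0
[array([0.614, 0.178, 0.065]), array([0.413, 0.187, 0.065])]
```

The basket's far wall is at stand y 0.262, which puts its centre at 0.172, against the base with x about -0.02. Now I'll lower over the paddle.

```bash
python3 -m creep '[[0,0,0,0,0.005,-0.2,-1],[0,0,0,0,0,-0.2,-1],[0,0,0,0,0,-0.2,-1],[0,0,0,0,0,-0.12,-1],[0,0,0,0,0,-0.03,-1]]';python3 -m creep '[[0,0,0,0,0,-0.03,-1],[0,0,0,0,0,-0.03,-1],[0,0,0,0,0,-0.03,-1]]';python3 -m creep '[[0,0,0,0,0.005,-0.04,-1],[0,0,0,0,0.005,-0.04,-1]]'
```

```text
t: 7.08
tcp_pos: [0.5054, -0.2745, 0.1516]
eef_rot: [-2.282, -2.152, 0.002]
contact_force: [0.0, 0.4, 0.1]
gripper_width: 0.0001
grasp_force: 0.0
t: 7.45
tcp_pos: [0.5079, -0.2766, 0.1323]
eef_rot: [2.285, 2.152, 0.002]
contact_force: [0.9, 0.8, 3.3]
gripper_width: 0.0002
grasp_force: 1.3
t: 7.7
tcp_pos: [0.5078, -0.2739, 0.1114]
eef_rot: [2.286, 2.152, 0.002]
contact_force: [2.1, 1.8, 3.5]
gripper_width: -0.0007
grasp_force: 1.5
```

```bash
python3 -m creep '[[0,0,0,0,0.01,-0.03,-1],[0,0,0,0,0.01,-0.03,-1],[0,0,0,0,0.01,-0.02,-1]]';python3 -m creep '[[0,0,0,0,0.005,-0.012,-1],[0,0,0,0,0.005,-0.012,-1]]'
```

```text
t: 8.07
tcp_pos: [0.508, -0.2674, 0.0914]
eef_rot: [2.284, 2.152, -0.0]
contact_force: [2.4, -3.3, 4.4]
gripper_width: 0.0001
grasp_force: 2.7
t: 8.32
tcp_pos: [0.508, -0.2649, 0.0857]
eef_rot: [2.284, 2.152, 0.0]
contact_force: [3.9, -3.1, 4.9]
gripper_width: 0.0
grasp_force: 2.9
```

```bash
python3 -m creep '[[0,0,0,0,0.003,-0.012,-1],[0,0,0,0,0.002,-0.012,-1]]';python3 -m creep '[[0,0,0,0,0.002,-0.01,-1],[0,0,0,0,0,0,-1]]'
```

```text
t: 8.57
tcp_pos: [0.5079, -0.2625, 0.0798]
eef_rot: [2.287, 2.152, 0.002]
contact_force: [3.1, -1.3, 13.6]
gripper_width: -0.0
grasp_force: 6.6
t: 8.82
tcp_pos: [0.508, -0.2624, 0.0795]
eef_rot: [2.285, 2.152, 0.002]
contact_force: [1.5, 0.1, 19.8]
gripper_width: 0.0004
grasp_force: 8.5
```

It has reached the stop: 20 N against a spring of about 5 N. I'll hold and look.

```bash
python3 -m creep '[[0,0,0,0,0,0,-1],[0,0,0,0,0,0,-1],[0,0,0,0,0,0,-1],[0,0,0,0,0,0,-1],[0,0,0,0,0,0,-1]]';python3 -m creep '[[0,0,0,0,0,0,-1],[0,0,0,0,0,0,-1],[0,0,0,0,0,0,-1],[0,0,0,0,0,0,-1],[0,0,0,0,0,0,-1]]'; python3 - <<'E'
from workcell import read_camera;import cv2,numpy as np
a=read_camera('top')[:,:,::-1][185:310,115:390];b=read_camera('scene')[:,:,::-1][120:310,155:405]
a=cv2.resize(a,(640,291));b=cv2.resize(b,(395,300))
c=np.zeros((600,640,3),np.uint8);c[:291]=a;c[300:,:395]=b
cv2.imwrite('pics/c.png',cv2.convertScaleAbs(c,alpha=1.6,beta=15))
E
```

```text
t: 9.45
tcp_pos: [0.508, -0.2624, 0.0796]
eef_rot: [2.285, 2.152, 0.002]
contact_force: [0.4, 0.4, 18.3]
gripper_width: 0.0
grasp_force: 8.4
t: 10.07
tcp_pos: [0.508, -0.2624, 0.0795]
eef_rot: [2.285, 2.152, 0.002]
contact_force: [1.9, 0.3, 19.0]
gripper_width: -0.0
grasp_force: 8.4
```

View pics/c.png

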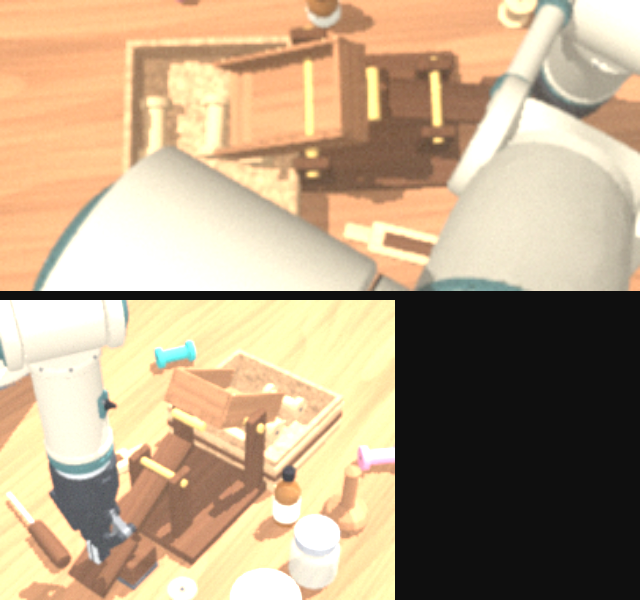

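The trough is tipped and empty. At least two bobbins show in the basket, and the third is probably under the trough. I'll ease up along the same arc.

```bash
python3 -m creep '[[0,0,0,0,-0.003,0.02,-1],[0,0,0,0,-0.004,0.02,-1],[0,0,0,0,-0.006,0.02,-1],[0,0,0,0,-0.008,0.025,-1],[0,0,0,0,-0.008,0.025,-1]]';python3 -m creep '[[0,0,0,0,-0.008,0.025,-1],[0,0,0,0,-0.008,0.025,-1],[0,0,0,0,-0.006,0.025,-1],[0,0,0,0,-0.005,0.025,-1],[0,0,0,0,-0.003,0.025,-1]]';python3 -m creep '[[0,0,0,0,0,0.02,-1],[0,0,0,0,0,0.02,-1],[0,0,0,0,0,0.02,-1],[0,0,0,0,0,0.02,-1],[0,0,0,0,0,0.04,-1]]'
```

```text
t: 10.8
tcp_pos: [0.5064, -0.2697, 0.1044]
eef_rot: [-2.286, -2.154, 0.002]
contact_force: [0.4, -4.6, 3.3]
gripper_width: -0.0
grasp_force: 2.1
t: 11.42
tcp_pos: [0.5064, -0.2756, 0.1355]
eef_rot: [-2.285, -2.152, -0.001]
contact_force: [-0.5, 1.3, 2.2]
gripper_width: 0.0002
grasp_force: 1.0
t: 12.05
tcp_pos: [0.5069, -0.2768, 0.1657]
eef_rot: [-2.286, -2.153, 0.0]
contact_force: [0.4, 0.0, 0.2]
gripper_width: 0.0001
grasp_force: 0.0
```

Released. I'll lift clear, move away from the view and check.

```bash
python3 -m creep '[[0,0,0,0,0,0.2,-1],[0,0,0,0,0,0.2,-1],[0,0,0,0,-0.2,0.1,-1],[0,0,0,0,-0.2,0,-1],[0,0,0,0,0,0,-1]]'; python3 - <<'E'
from workcell import read_camera;import cv2,numpy as np
a=read_camera('top')[:,:,::-1][185:310,115:390];b=read_camera('scene')[:,:,::-1][120:310,155:405]
a=cv2.resize(a,(640,291));b=cv2.resize(b,(395,300))
c=np.zeros((600,640,3),np.uint8);c[:291]=a;c[300:,:395]=b
cv2.imwrite('pics/d.png',cv2.convertScaleAbs(c,alpha=1.6,beta=15))
E
```

```text
t: 12.68
tcp_pos: [0.5068, -0.3804, 0.2908]
eef_rot: [2.289, 2.149, -0.002]
contact_force: [-0.7, 0.5, -0.2]
gripper_width: -0.0002
grasp_force: 0.0
```

View pics/d.png

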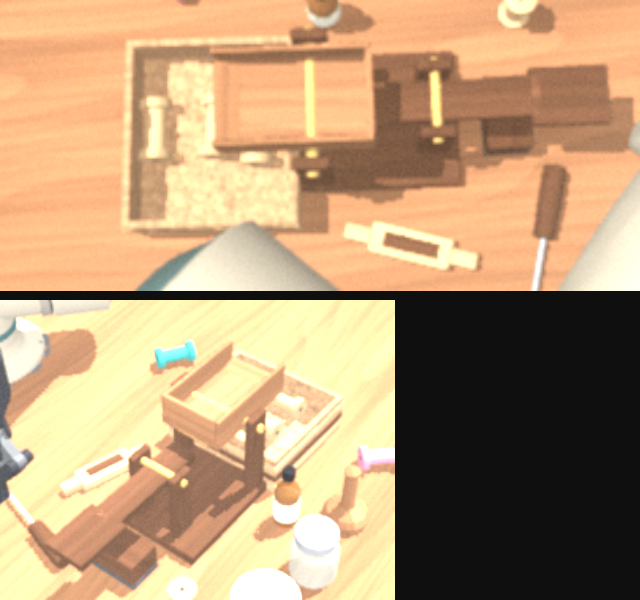

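The trough is level. All three bobbins are in the basket, at (155,127), (208,130) and (255,157) in the composite top view. The basket, chock and bystanders are in place, so I'll hand in.

```bash
python3 -m creep '[[0,0,0,0,0,0,-1],[0,0,0,0,0,0,-1],[0,0,0,0,0,0,-1]]'; python3 -c "
from workcell import order;print(order.close_job())"
```

```text
t: 13.15
tcp_pos: [0.5072, -0.3761, 0.2908]
eef_rot: [2.286, 2.155, 0.0]
contact_force: [0.5, -0.2, 0.0]
gripper_width: 0.0006
grasp_force: 0.0
the job is handed in; nothing more can be done
None
```

I handed the job in at about 13 s: the basket is against the stand's base, all three bobbins are in it, the trough is back level, and nothing else looked moved in the last picture; the hand-in gave no verdict.

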